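Clamp a board on edge with a thumbwheel jig

TASK

Stand the brown board on its long edge in the slot of the blue clamping jig, centred across the jaws, and let go of it. Then, with a light fingertip, roll the brass thumbwheel until the steel jaw holds the board snugly against the fixed jaw: press gently, move the jaw only by its wheel, do not crush the board, and leave the hammer, glue bottle and sanding block alone.

Things in the scene. Friction and masses are not known exactly. Their poses are not given: they have to be found in the camera images.
- jig: Clamping jig fixed to the bench: aluminium bed 10 mm thick, blue fixed jaw, blue wheel housing. Origin at bench height under the slot's middle; +x is the way the moving jaw closes. In its frame (mm): bed x -157..48, y -50..50; fixed jaw x 20 (its face) to 42, y -40..40, top z 35; housing x -153..-81, y -32..32, top z 37.
- slot (a point): Middle of the board slot, on the top of the bed (10 mm above the bench); axes as the jig's. The board goes in with its length along y and its lower edge on the bed.
- jaw: Moving steel jaw, 18 mm thick, 80 mm wide (y), 25 mm tall, top 35 mm above the bench. Axes as the jig's; origin at the lower edge of its face towards the board, mid-width. Slides along jig x, 4 mm per radian of wheel: slot 36 mm wide when fully open, a few mm less at the start, 18 mm when shut. It stays put; wheel friction keeps about 6 N of clamping once the finger lifts.
- wheel: Brass thumbwheel, radius 20 mm, 12 mm wide, in a housing whose top it clears by 8 mm. Origin at its centre; axle along jig y; its frame turns with it. Sprung axle: sinks about 1 mm per 4 N pressed, 5 mm at most. Free, it needs about 1.5 N along the rim to turn; once the jaw bites, each further newton adds about 5 N of clamping: a finger pressed over 8 N can crush the board, under 4 N it may slip.
- rim_top (a point): Top of the wheel's exposed rim when not pressed, about 45 mm above the bench; fixed to the jig, axes as the jig's. Dragging the rim here towards the fixed jaw (jig +x) closes the jaw.
- slat_center (a point): Centre of the loose brown hardwood board, 120 mm long (its x), 24 mm thick (its y), 60 mm tall (its z, upright), about 130 g. It starts standing on its long edge on the bench, so this point is 30 mm above its lower edge.
- hammer: Hammer lying on the bench beyond the jig, handle along its own x, a bystander.
- glue: White glue bottle with red cap, 56 mm in diameter, 150 mm tall, origin under its centre, a bystander.
- sanding_block: Cork sanding block 100 x 60 x 33 mm, origin under its centre, a bystander.
Things that resemble listed ones, but are neither listed nor needed, are in the scene too. Leave any green or pink look-alike of the part that bears slat_center alone.

How it is judged:
By the outcome, as a careful person would: the job done as asked, in the order asked, and still so for the second after the job is handed in, with the robot touching nothing.
It also fails if it takes over 58 s, if anything falls off the work surface, if the arm or the gripper's body presses on something with over 40 N, if the wrist force passes 120 N, or if a joint passes its speed limit or range.

ROBOT

A 7-joint arm with a two-finger parallel gripper is mounted at the origin on the work surface. World frame = base frame: x ahead of the robot, y to its left, z up, the work surface at z = 0. Lengths are in m, angles in degrees, forces in N, time in s.
With the tool pointing down it reaches from about 0.4 to 0.85 m from the base axis. Payload 4.5 kg.
Tool frame: the origin (TCP) lies at the centre of the arm's flange, where the gripper is bolted on; the fingertips stand 173 mm ahead of it and the grasp point (between the pads) lies 155 mm ahead of it (bot.tips_ahead is the distance from the TCP to the fingertips, in m); z points along the fingers, y is the line along which they close (so a half turn about z gives the same grasp; the last joint's range is limited). The gripper opens to 85 mm and grips with 20 to 120 N. Pads are 22 mm wide; open, the fingers measure 114 mm over their backs; the gripper's body (76 mm by 85 mm) begins 54 mm behind the grasp point. The pads swing forward as they close: fully open they stand 13 mm farther back than shut.
Start: joints at [1.937, 39.483, -11.15, 89.685, 9.013, 51.709, -12.324], TCP at [0.625, 0, 0.405] pointing down, gripper open.
Joint ranges: [-172.22, 172.22], [-26.19, 119.32], [-84.43, 86.54], [7.71, 146.69], [-57.33, 237.33], [2.42, 119.75], [-152.13, 152.13]. Speed limits (degrees/s): [147.25, 147.25, 180, 180, 180, 180, 180].

INTERFACE

Orientations are given as [roll, pitch, yaw] about the fixed x, y, z axes, in that order (R = Rz(yaw) Ry(pitch) Rx(roll)).
In Python, from plant import bot, vision, nets gives the robot as it stands. The module is installed in compiled form; this text tells all that it offers.
- The arm moves only by the tool arm_command, never from a script. Its argument "steps" is a list of rows, each a list of 6 numbers: the shift along the tool's x, y, z in mm, then the turn, a rotation vector about the tool's x, y, z in rad. In form: [[tx, ty, tz, rx, ry, rz], ...]. A call has 1 to 10 rows; each row shifts and turns the commanded pose from where the row before left it, along the tool's axes as they then stand; what a row does not reach is not made up. A row lasts 1/8 s, in which the tool goes at most 62.5 mm and 10.7 degrees, less where a joint would pass 70% of its speed; a pose out of reach is approached as far as the arm can. A call is refused whole if a number of a shift passes 62.5 or a number of a turn 0.188, either way. A call with a gripper value outside its range is refused whole. "claw" is the closure in counts, from 0 (fully open) to 255 (shut), set as the call begins (left out, the last holds). The fingers move at their own pace and stop on an object; "force" is the grip in N (left out, the last holds). Time passes only in rows, so rows that do not move let the fingers close. It gives the time, the measured TCP pose, the force and the opening at its end, in the units of the state.
- bot.observe(): the state, without advancing time (a new reading comes with each control period).
- vision.camera(name): name is "scene" or "side" or "wrist"; returns a dict with "pixels" (384x512x3 uint8, red, green, blue), "fx", "fy", "cx", "cy" (pixels), "xyz" and "attitude" of the camera in the world. Camera axes: x right, y down, z forward; pixel columns grow to the right and rows downward; lengths in m; the calibration is good to about 2 mm. A picture is of the moment at which its call begins. There is no depth.
- bot.hand_in(): hands the job in, once; it reports no verdict.
Trained networks look in the newest picture that a camera, given by its name, has taken for a name from the list of things; names that differ only in an ending like _2 or _b are one class to them, and where a whole thing is asked for, a point or a joint stands for the part that bears it (a point fixed in the world has none). Each returns a list of dicts, best first, with "confidence" (0 to 1); they miss things now and then, are a little off and sometimes report something else, mostly with a low value. They report only what shows in the picture. A call takes as long as a camera call. They do not tell look-alikes from the thing itself.
- nets.masks_of(name, camera): "pixels" (384x512 bool, what is visible of it) and "centre" ([column, row] in pixels, amid what is visible of it).
- nets.spot_point(name, camera): "centre" ([column, row] in pixels: a listed point, or the origin of a listed thing).
The state is a dict: "clock": time; "joint_positions": joint angles; "qd": joint speeds; "joint_efforts": joint torques, N m; "ee_pos": TCP position; "tool_rot": TCP orientation; "ft_force": force on the tool from outside, world axes, zero at the start; "moment": the same for the moment, N m; "grip_width": finger opening in m.
Only numpy, scipy, OpenCV 4.12 (cv2) and the standard library are available. Lean on these libraries where they do the work, as an engineer would, in place of code of your own. Each camera call takes 0.05 s, during which the arm holds its last target. There are 200 camera calls.

## Working session

There is one attempt and no reset: what is moved stays moved. The work goes in short steps, Python scripts to look and compute and a tool call to move; the robot and the scene stay as the last step left them, time stands still between calls to the robot, and variables do not carry over. Pictures are saved under pics/ and viewed, on a budget of 10 in all, crops included, one or two more only if the job needs it, and the job is handed in when it is done.

Besides the shell and the picture viewer there is one more tool, called after "Emit:" as name(argument=value, ...) on one line, values as JSON. arm_command: Moves the arm, as the interface text tells. Its arguments: {"type":"object","properties":{"steps":{"type":"array"},"claw":{"type":"number"},"force":{"type":"number"}},"required":["steps"]}

```bash
mkdir -p pics
cat > h.py <<'E'
from plant import bot, vision, nets
import numpy as np, cv2
from scipy.spatial.transform import Rotation as R
def cam(n):
    c=vision.camera(n); return c
def Rc(c):
    a=np.array(c["attitude"],float)
    return a if a.shape==(3,3) else R.from_euler('xyz',a,degrees=True).as_matrix()
def ray(c,p):
    d=np.array([(p[0]-c["cx"])/c["fx"],(p[1]-c["cy"])/c["fy"],1.]); d=Rc(c)@d
    return np.array(c["xyz"]),d
def atz(c,p,z):
    o,d=ray(c,p); return o+d*(z-o[2])/d[2]
def proj(c,P):
    q=(np.atleast_2d(P)-np.array(c["xyz"]))@Rc(c); return np.c_[c["fx"]*q[:,0]/q[:,2]+c["cx"],c["fy"]*q[:,1]/q[:,2]+c["cy"]]
def tri(obs):
    A=np.zeros((3,3));b=np.zeros(3)
    for c,p in obs:
        o,d=ray(c,p);d=d/np.linalg.norm(d);M=np.eye(3)-np.outer(d,d);A+=M;b+=M@o
    return np.linalg.solve(A,b)
def save(c,f): cv2.imwrite('pics/'+f,c["pixels"][:,:,::-1])
E
python3 - <<'E'
from h import *
np.set_printoptions(precision=3,suppress=True)
print(bot.observe())
C={}
for n in("scene","side","wrist"):
    c=C[n]=cam(n);print(n,c["xyz"],c["attitude"],c["fx"],c["fy"],c["cx"],c["cy"])
    for k in("slot","jaw","wheel","rim_top","slat_center","jig"):
        print(n,k,[(np.round(r["centre"],1),round(r["confidence"],2)) for r in nets.spot_point(k,n)])
cv2.imwrite('pics/a.png',np.hstack([cv2.resize(np.vstack([C["scene"]["pixels"],]),(800,600))])[:,:,::-1])
save(C["side"],'b.png');save(C["wrist"],'c.png')
E
```

```text
{'clock': 0.0, 'joint_positions': array([  1.936,  39.536, -11.145,  89.746,   9.013,  51.71 , -12.323]), 'qd': array([ 0.027,  0.055, -0.043, -0.083,  0.07 ,  0.111, -0.034]), 'joint_efforts': array([  0.001, -53.963,  -1.267, -15.855,   0.009,   0.009,   0.   ]), 'ee_pos': array([ 0.625, -0.   ,  0.404]), 'tool_rot': array([-179.89 ,    0.007,   90.007]), 'ft_force': array([ 0.848,  0.869, -0.183]), 'moment': array([-0.023,  0.053, -0.024]), 'grip_width': 0.08568962089722179}
scene [1.444 0.795 1.1  ] [-132.25     0.487  132.445] 461.20530434282784 461.20530434282784 261.5784847385796 197.77670648020364
scene slot [(array([250.5, 184.4]), 0.66)]
scene jaw [(array([248.5, 183.7]), 0.62)]
scene wheel [(array([228.2, 165.3]), 0.54)]
scene rim_top [(array([229.9, 159.5]), 0.6)]
scene slat_center [(array([296.3, 251. ]), 0.97), (array([322. , 220.5]), 0.9), (array([356.6, 238.2]), 0.79), (array([360.4, 202. ]), 0.75)]
scene jig [(array([247.3, 189. ]), 0.76)]
side [ 0.514 -0.901  0.761] [-126.957    1.321   -5.666] 355.14756494438296 355.14756494438296 252.65345763797282 193.8323158854382
side slot [(array([241.5, 233.5]), 0.84)]
side jaw [(array([238.1, 258.1]), 0.68), (array([242.1, 237.6]), 0.62)]
side wheel []
side rim_top [(array([233.5, 253.9]), 0.91)]
side slat_center [(array([229.9, 175.8]), 0.95), (array([232.8, 155.9]), 0.77), (array([274.1, 166.4]), 0.77), (array([191.1, 168.4]), 0.61)]
side jig [(array([242.2, 239.5]), 0.75)]
wrist [0.625 0.072 0.375] [163.694   0.034  -0.006] 282.2822525696393 282.2822525696393 257.00684039701076 190.61875515086882
wrist slot [(array([201.2, 246.5]), 0.95), (array([387.2, 129.4]), 0.42)]
wrist jaw [(array([193.4, 253.4]), 0.68)]
wrist wheel [(array([186.7, 317.6]), 0.74)]
wrist rim_top [(array([185.2, 325.1]), 0.67)]
wrist slat_center []
wrist jig [(array([199.8, 240.1]), 0.75)]
```

View pics/a.png

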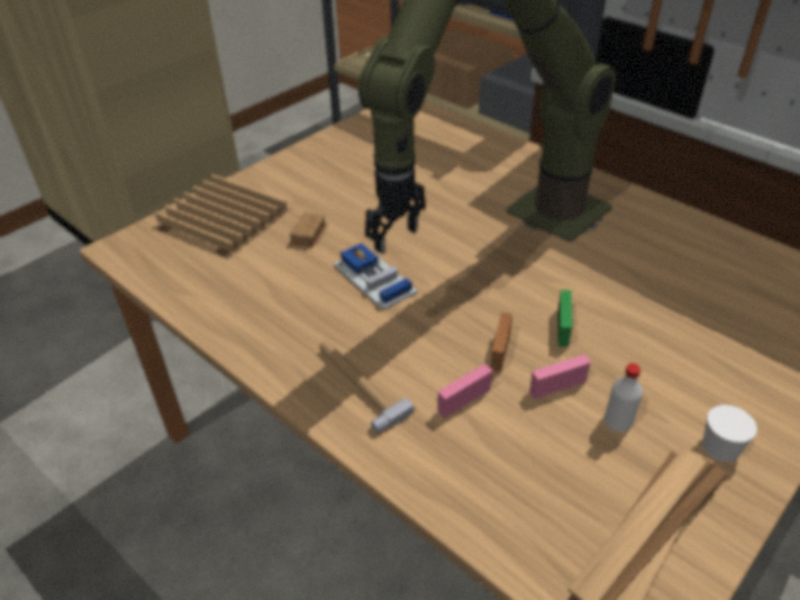

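View pics/b.png

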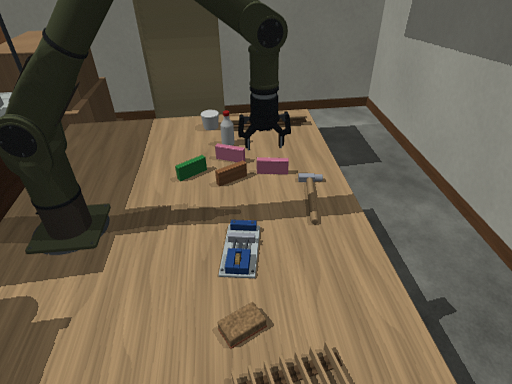

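View pics/c.png

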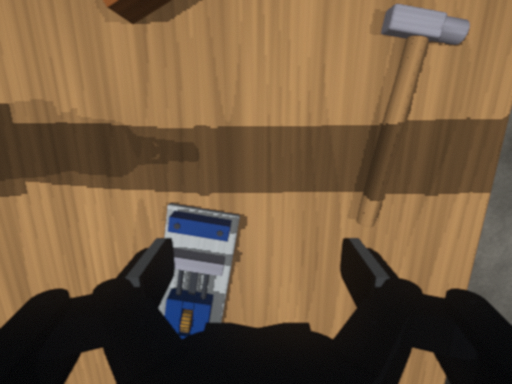

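The scene view shows the brown board near (320,218) px at native size, with pink and green look-alikes around it. The jig is at about (240,180) with its blue fixed jaw towards +y. In the side view the board is at (231,174) and the jig at (241,245). In the wrist view the slot is at (201,246) and the wheel at (186,320).

Run:
```python
from h import *
np.set_printoptions(precision=4,suppress=True)
C={n:cam(n) for n in("scene","side","wrist")}
c=C
print("slat tri",tri([(c["scene"],(322,220.5)),(c["side"],(229.9,175.8))]), atz(c["scene"],(322,220.5),.03),atz(c["side"],(229.9,175.8),.03))
for k,z in(("slot",.01),("rim_top",.045),("jig",0)):
    for n in C:
        r=nets.spot_point(k,n)
        if r: print(k,n,atz(C[n],r[0]["centre"],z))
# jig mask rect in wrist: bed
m=nets.masks_of("jig","wrist")[0]
ys,xs=np.where(m["pixels"]);print("mask",xs.min(),xs.max(),ys.min(),ys.max())
for n in("scene","side"):
    for r in nets.masks_of("slat_center",n):
        col=C[n]["pixels"][r["pixels"]].mean(0)
        rc=cv2.minAreaRect(np.argwhere(r["pixels"])[:,::-1].astype(np.float32))
        print(n,r["centre"],r["confidence"],col,rc)
```

```text
slat tri [0.5205 0.2076 0.0172] [0.5309 0.2146 0.03  ] [0.5207 0.188  0.03  ]
slot scene [ 0.5321 -0.1083  0.01  ]
slot side [ 0.5422 -0.1093  0.01  ]
slot wrist [ 0.5406 -0.1117  0.01  ]
rim_top scene [ 0.5091 -0.233   0.045 ]
rim_top side [ 0.5162 -0.2142  0.045 ]
rim_top wrist [ 0.522  -0.2255  0.045 ]
jig scene [ 0.5539 -0.0999  0.    ]
jig side [ 0.55  -0.126  0.   ]
jig wrist [ 0.5365 -0.1146  0.    ]
mask 160 239 204 337
scene [296.5, 249.8] 0.76 [144.38    88.6686 103.0957] ((297.22528076171875, 249.5536346435547), (18.081361770629883, 42.779457092285156), 58.392494201660156)
scene [357.4, 238.5] 0.68 [144.7739  89.3231 104.0852] ((357.8982238769531, 240.2149200439453), (17.96036148071289, 42.17658233642578), 70.34617614746094)
scene [318.4, 219.2] 0.64 [130.0638  91.2087  61.1188] ((320.2646789550781, 218.05880737304688), (9.43647575378418, 38.83055877685547), 12.528807640075684)
scene [361.6, 200.5] 0.59 [ 59.1488 112.083   62.8616] ((361.0, 203.0), (36.0, 8.0), 90.0)
scene [400.0, 258.3] 0.18 [117.6657 104.8364 100.7994] ((399.7834777832031, 253.43630981445312), (19.356609344482422, 44.638710021972656), 16.389541625976562)
side [188.3, 166.5] 0.72 [33.7728 71.6592 38.257 ] ((190.89727783203125, 167.22604370117188), (17.90729522705078, 33.5908088684082), 69.44395446777344)
side [230.5, 154.7] 0.69 [116.6326  71.8413  84.9269] ((229.91891479492188, 152.9864959716797), (32.057804107666016, 16.76869773864746), 9.462321281433105)
side [273.0, 165.5] 0.59 [109.3487  65.7876  79.8517] ((272.3230285644531, 165.1846160888672), (31.06321144104004, 16.641006469726562), 3.1798300743103027)
```

Emit:
arm_command(steps=[[34, -20, 10, 0, 0, 0], [34, -20, 10, 0, 0, 0], [34, -20, 10, 0, 0, 0], [34, -20, 10, 0, 0, 0], [34, -20, 10, 0, 0, 0], [0, 0, 0, 0, 0, 0], [0, 0, 0, 0, 0, 0]], claw=0)

```text
clock: 2.68
ee_pos: [0.5255, 0.1695, 0.3549]
tool_rot: [180.0, 0.0, 90.0]
ft_force: [0.4, -0.1, -0.4]
grip_width: 0.0851
```

Run:
```python
from h import *
np.set_printoptions(precision=4,suppress=True)
c=cam("wrist");save(c,'d.png')
for r in nets.spot_point("slat_center","wrist"): print(r["centre"],r["confidence"],atz(c,r["centre"],.03))
for r in nets.masks_of("slat_center","wrist"):
    m=r["pixels"];print(r["centre"],r["confidence"],c["pixels"][m].mean(0),cv2.minAreaRect(np.argwhere(m)[:,::-1].astype(np.float32)))
print(bot.observe()["ee_pos"],bot.observe()["clock"])
```

```text
[103.2, 86.0] 0.88 [0.3744 0.262  0.03  ]
[414.3, 116.1] 0.79 [0.6851 0.2331 0.03  ]
[256.9, 145.2] 0.76 [0.5256 0.2039 0.03  ]
[258.0, 149.6] 0.89 [135.7887  82.2622  43.5201] ((258.73211669921875, 146.14097595214844), (30.83241844177246, 128.87203979492188), 62.241458892822266)
[298.8, 10.0] 0.86 [114.0927  58.9812  74.1275] ((287.5, 15.5), (31.0, 79.0), 90.0)
[424.3, 116.2] 0.79 [185.2246  98.9638 127.5537] ((422.4314270019531, 115.34690856933594), (150.8712921142578, 30.856407165527344), 11.181753158569336)
[103.9, 81.7] 0.59 [38.4845 99.253  45.7309] ((99.74911499023438, 86.61611938476562), (51.855384826660156, 138.2215576171875), 50.630680084228516)
[0.5258 0.1687 0.355 ] 2.825
```

View pics/d.png

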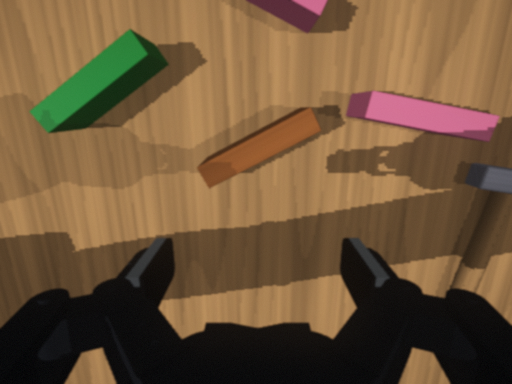

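The wrist view shows the brown board in the middle, its top face running from about (206,177) to (312,120). The green and pink look-alikes are at (100,85) and (425,115), more than 40 mm away.

```bash
cat >> h.py <<'E'
from scipy.optimize import minimize
from itertools import product
def hullmask(c,P):
    m=np.zeros((384*4,512*4),np.uint8)
    h=cv2.convexHull(((proj(c,P)+.5)*4).astype(np.float32)); cv2.fillConvexPoly(m,h.round().astype(np.int32),255)
    return m
def box(x0,x1,y0,y1,z0,z1): return np.array(list(product((x0,x1),(y0,y1),(z0,z1))))/1000
def fit(c,mask,boxes,p0,ignore=None):
    M=cv2.resize(mask.astype(np.float32),None,fx=4,fy=4)>.5
    W=np.ones_like(M) if ignore is None else ~(cv2.resize(ignore.astype(np.float32),None,fx=4,fy=4)>.5)
    def cost(p):
        s,co=np.sin(p[2]),np.cos(p[2]);A=np.array([[co,-s,0],[s,co,0],[0,0,1]])
        m=np.zeros(M.shape,bool)
        for b in boxes: m|=hullmask(c,b@A.T+[p[0],p[1],0])>0
        return 1-(m&M&W).sum()/((m|M)&W).sum()
    r=minimize(cost,p0,method='Nelder-Mead',options=dict(initial_simplex=np.array(p0)+np.array([[0,0,0],[.008,0,0],[0,.008,0],[0,0,.1]])))
    return r.x[:2],np.degrees(r.x[2]),r.fun
SLAT=[box(-60,60,-12,12,0,60)]
JIG=[box(-157,48,-50,50,0,10),box(20,42,-40,40,0,35),box(-153,-81,-32,32,0,37)]
E
python3 - <<'E'
from h import *
np.set_printoptions(precision=4,suppress=True)
for n in("wrist","scene"):
    c=cam(n)
    rs=nets.masks_of("slat_center",n)
    r=max(rs,key=lambda r:(lambda q:q[0]-q[2]-5*abs(q[1]-.55*q[0]) if q[0]>q[1] else -999)(c["pixels"][r["pixels"]].mean(0)-0)) if 0 else [r for r in rs if (lambda q:q[0]>1.2*q[1]>1.2*1.2*q[2])(c["pixels"][r["pixels"]].mean(0))]
    for q in r[:2]: print(n,q["centre"],q["confidence"],fit(c,q["pixels"],SLAT,[.526,.204,.5]))
E
```

```text
wrist [258.2, 147.0] 0.57 (array([0.5266, 0.2046]), np.float64(27.63794758516264), np.float64(0.024830848058858268))
scene [320.0, 219.5] 0.68 (array([0.5249, 0.2033]), np.float64(27.75271732645273), np.float64(0.08825701624815363))
```

Emit:
arm_command(steps=[[36, 0, 17, 0, 0, 0.1812], [0, 0, 17, 0, 0, 0.1812], [0, 0, 17, 0, 0, 0.1812], [0, 0, 17, 0, 0, 0.1812], [0, 0, 17, 0, 0, 0.1812], [0, 0, 17, 0, 0, 0.1812], [0, 0, 0, 0, 0, 0], [0, 0, 0, 0, 0, 0]])

```text
clock: 4.03
ee_pos: [0.5253, 0.206, 0.2532]
tool_rot: [180.0, -0.0, 27.9]
ft_force: [-0.2, -0.1, 0.0]
grip_width: 0.0857
```

Emit:
arm_command(steps=[[0, 0, 16, 0, 0, 0], [0, 0, 16, 0, 0, 0], [0, 0, 16, 0, 0, 0], [0, 0, 0, 0, 0, 0]])

```text
clock: 4.53
ee_pos: [0.5244, 0.2058, 0.2029]
tool_rot: [-180.0, 0.2, 27.7]
ft_force: [-0.4, -0.1, 0.4]
grip_width: 0.0853
```

Emit:
arm_command(steps=[[0, 0, 0, 0, 0, 0], [0, 0, 0, 0, 0, 0], [0, 0, 0, 0, 0, 0], [0, 0, 0, 0, 0, 0], [0, 0, 0, 0, 0, 0], [0, 0, 0, 0, 0, 0]], claw=255, force=30)

```text
clock: 5.28
ee_pos: [0.5252, 0.206, 0.205]
tool_rot: [180.0, -0.0, 27.7]
ft_force: [-0.5, -0.7, 3.7]
grip_width: 0.0231
```

Emit:
arm_command(steps=[[0, 0, -25, 0, 0, 0], [0, 0, -35, 0, 0, 0], [0, 0, -35, 0, 0, 0.111], [0, 0, -5, 0, 0, 0.111], [0, 0, 0, 0, 0, 0.111], [0, 0, 0, 0, 0, 0.111], [0, 0, 0, 0, 0, 0.111], [0, 0, 0, 0, 0, 0.111], [0, 0, 0, 0, 0, 0]])

```text
clock: 6.4
ee_pos: [0.5247, 0.2062, 0.3043]
tool_rot: [180.0, 0.0, -10.4]
ft_force: [0.3, 0.3, -1.8]
grip_width: 0.0233
```

Run:
```python
from h import *
np.set_printoptions(precision=4,suppress=True)
im=cv2.imread('pics/c.png')
for n in("scene","side"):
    c=cam(n)
    for q in nets.masks_of("jig",n)[:2]: print(n,q["centre"],q["confidence"],q["pixels"].sum(),fit(c,q["pixels"],JIG,[.54,-.111,1.39]))
# start wrist picture by colour
c=cam("wrist"); c=dict(c,xyz=[0.625,0.072,0.375],attitude=[163.694,.034,-.006])
b,g,r=[im[:,:,i].astype(int) for i in range(3)]
m=((b-r)>-15); m[:195]=0;m[:,:150]=0;m[:,250:]=0
n_,l,st,_=cv2.connectedComponentsWithStats(m.astype(np.uint8)); i=1+st[1:,4].argmax(); m=l==i
ign=np.zeros_like(m); ign[322:]=1; ign[235:,:178]=1
print(st[i],fit(c,m,JIG,[.54,-.111,1.39],ign))
```

```text
scene [238.1, 177.6] 0.89 1126 (array([ 0.5405, -0.1129]), np.float64(79.31802231181628), np.float64(0.044355054974523966))
scene [198.4, 147.1] 0.52 380 (array([ 0.54 , -0.111]), np.float64(79.64113352318442), np.float64(1.0))
side [242.4, 255.7] 0.92 1963 (array([ 0.5422, -0.1066]), np.float64(80.01557326421711), np.float64(0.029904791634150163))
[  150   204   100   180 14521] (array([ 0.5421, -0.1119]), np.float64(79.62585656412713), np.float64(0.02891901491830451))
```

Emit:
arm_command(steps=[[-3, 30, 0, 0, 0, 0], [-5, 52, 0, 0, 0, 0], [-5, 52, 0, 0, 0, 0], [-5, 52, 0, 0, 0, 0], [-5, 52, 0, 0, 0, 0], [-3, 40, 0, 0, 0, 0], [-3, 38, 0, 0, 0, 0], [0, 0, 0, 0, 0, 0], [0, 0, 0, 0, 0, 0]])

```text
clock: 7.78
ee_pos: [0.4395, -0.0991, 0.3048]
tool_rot: [-180.0, -0.0, -10.4]
ft_force: [0.0, -0.1, -1.5]
grip_width: 0.0236
```

Run:
```python
from h import *
np.set_printoptions(precision=4,suppress=True)
c=cam("wrist");save(c,'e.png')
for q in nets.masks_of("jig","wrist")[:2]:
    print(q["centre"],q["confidence"],q["pixels"].sum(),fit(c,q["pixels"],JIG,[.541,-.111,1.39]))
    cv2.imwrite('pics/em.png',q["pixels"]*255)
for k,z in(("slot",.01),("rim_top",.045),("jaw",.01),("wheel",.025)): print(k,[(r["centre"],atz(c,r["centre"],z)) for r in nets.spot_point(k,"wrist")[:1]])
rs=nets.masks_of("slat_center","wrist"); print([(r["centre"],r["pixels"].sum(),r["confidence"]) for r in rs])
print(bot.observe()["ee_pos"],c["xyz"],c["attitude"],bot.observe()["clock"])
```

```text
[318.7, 65.6] 0.64 30414 (array([ 0.543 , -0.1107]), np.float64(79.52199270884623), np.float64(0.015350086493625348))
slot [([250.2, 69.0], array([ 0.543 , -0.1115,  0.01  ]))]
rim_top [([406.7, 61.6], array([ 0.5224, -0.2279,  0.045 ]))]
jaw [([266.6, 71.4], array([ 0.5385, -0.1252,  0.01  ]))]
wheel [([391.9, 70.1], array([ 0.5192, -0.2258,  0.025 ]))]
[([255.8, 224.7], np.int64(10504), 0.82)]
[ 0.4394 -0.0988  0.3047] [ 0.51   -0.1118  0.2755] [ 163.6275    0.0794 -100.4265] 8.125[ WARN:0@2.356] global loadsave.cpp:1063 imwrite_ Unsupported depth image for selected encoder is fallbacked to CV_8U.
```

View pics/e.png

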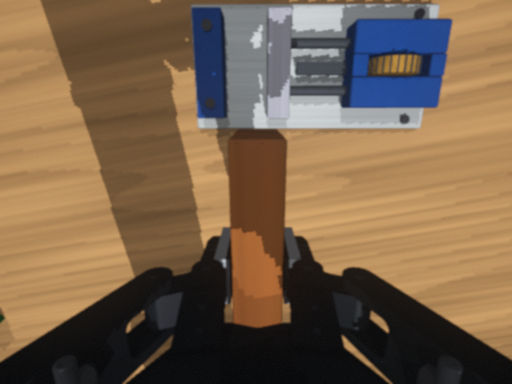

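The wrist view shows the gripped board pointing straight up the image, columns 230–286. The fixed jaw's face is at column 225, the steel jaw's face at 268 and the wheel at (395,64).

Run:
```python
from h import *
np.set_printoptions(precision=4,suppress=True)
c=cam("wrist"); yaw=np.radians(79.55);o=np.array([.5427,-.111]);J=np.array([[np.cos(yaw),-np.sin(yaw)],[np.sin(yaw),np.cos(yaw)]])
J_=lambda p:(p[:2]-o)@J*1000
for p in((268,60),(291,60),(222,30),(223,90)): print(p,J_(atz(c,p,.035)))
e=bot.observe();print(e["ee_pos"],e["tool_rot"])
t=o+J@[.0035,0]; d=t-e["ee_pos"][:2]; y=np.radians(e["tool_rot"][2])
print("target",t,"tool dx,dy mm",1000*d@[np.cos(y),np.sin(y)],1000*d@[np.sin(y),-np.cos(y)])
r=max(nets.masks_of("slat_center","wrist"),key=lambda r:r["confidence"])["pixels"]
b=[SLAT[0]+[0,0,e["ee_pos"][2]-.205]]
ig=np.zeros_like(r); ig[220:]=1
print(fit(c,r,b,[e["ee_pos"][0],e["ee_pos"][1],y],ig))
```

```text
(268, 60) [-14.7266  -3.5297]
(291, 60) [-32.6936  -3.5514]
(222, 30) [ 20.5096 -24.417 ]
(223, 90) [21.1556 18.6284]
[ 0.4393 -0.099   0.3047] [-179.9939   -0.0015  -10.3878]
target [ 0.5433 -0.1076] tool dx,dy mm 103.85783568438322 -10.3301263561915
(array([ 0.4389, -0.0984]), np.float64(-10.492573714336487), np.float64(0.014094569231700715))
```

Emit:
arm_command(steps=[[21, -2, 0, 0, 0, 0], [42, -4, 0, 0, 0, 0], [31, -3, 0, 0, 0, 0], [10, -1, 0, 0, 0, 0], [0, 0, 10, 0, 0, 0], [0, 0, 20, 0, 0, 0], [0, 0, 10, 0, 0, 0], [0, 0, 0, 0, 0, 0], [0, 0, 0, 0, 0, 0]])

```text
clock: 9.35
ee_pos: [0.5431, -0.1087, 0.265]
tool_rot: [180.0, -0.0, -10.5]
ft_force: [0.7, -1.1, -1.1]
grip_width: 0.0236
```

Run:
```python
from h import *
np.set_printoptions(precision=4,suppress=True)
e=bot.observe();y=np.radians(e["tool_rot"][2]);d=np.array([.5433,-.1076])-e["ee_pos"][:2]
print(e["ee_pos"],e["tool_rot"],1000*d@[np.cos(y),np.sin(y)],1000*d@[np.sin(y),-np.cos(y)])
```

```text
[ 0.5431 -0.1087  0.265 ] [179.9965  -0.0144 -10.465 ] 0.0025761335249125106 -1.069249631124706
```

Emit:
arm_command(steps=[[0, -1, 10, 0, 0, 0], [0, 0, 15, 0, 0, 0], [0, 0, 12, 0, 0, 0], [0, 0, 8, 0, 0, 0], [0, 0, 2, 0, 0, 0], [0, 0, 0, 0, 0, 0], [0, 0, 0, 0, 0, 0]])

```text
clock: 10.22
ee_pos: [0.5436, -0.1076, 0.2181]
tool_rot: [180.0, -0.1, -10.4]
ft_force: [0.7, 0.0, -0.5]
grip_width: 0.0234
```

Emit:
arm_command(steps=[[0, 0, 1.5, 0, 0, 0], [0, 0, 1.5, 0, 0, 0], [0, 0, 0, 0, 0, 0], [0, 0, 0, 0, 0, 0]])

```text
clock: 10.72
ee_pos: [0.5435, -0.1075, 0.215]
tool_rot: [-180.0, -0.0, -10.5]
ft_force: [-1.6, -0.3, 2.8]
grip_width: 0.0233
```

Run:
```python
from h import *
c=cam("side");save(c,'f0.png');cv2.imwrite('pics/f.png',cv2.resize(c["pixels"][190:300,170:320,::-1],None,fx=4,fy=4,interpolation=cv2.INTER_CUBIC))
```

```text
(no output)
```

View pics/f.png

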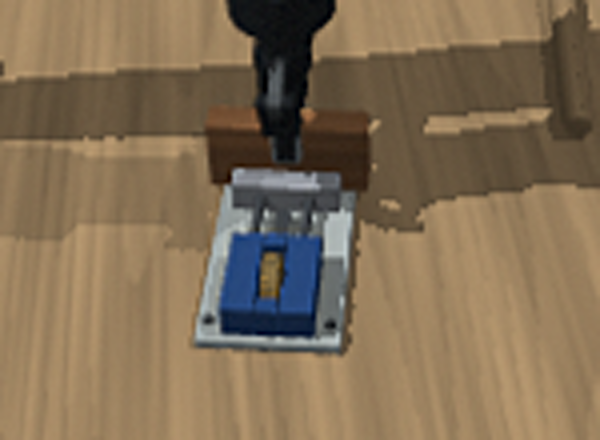

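The crop shows the board standing between the jaws, about level across the steel jaw: board columns 207–370, jaw 232–340. The wrist force shows it resting on the bed, so I'll release it.

Emit:
arm_command(steps=[[0, 0, 0, 0, 0, 0], [0, 0, 0, 0, 0, 0], [0, 0, 0, 0, 0, 0], [0, 0, 0, 0, 0, 0], [0, 0, -10, 0, 0, 0], [0, 0, -30, 0, 0, 0], [0, 0, -30, 0, 0, 0], [0, 0, 0, 0, 0, 0], [0, 0, 0, 0, 0, 0]], claw=90)

```text
clock: 11.9
ee_pos: [0.5432, -0.1073, 0.2847]
tool_rot: [-180.0, 0.0, -10.4]
ft_force: [-0.3, -0.7, -0.2]
grip_width: 0.055
```

```bash
cat >> h.py <<'E'
YJ=np.radians(79.55);OJ=np.array([.5427,-.111]);J=np.array([[np.cos(YJ),-np.sin(YJ)],[np.sin(YJ),np.cos(YJ)]])
def tojig(p): return (np.asarray(p)[:2]-OJ)@J*1000
def todo(xy):  # jig xy mm -> tool dx,dy
    e=bot.observe();y=np.radians(e["tool_rot"][2]);d=OJ+J@(np.array(xy)/1000)-e["ee_pos"][:2]
    return 1000*d@[np.cos(y),np.sin(y)],1000*d@[np.sin(y),-np.cos(y)]
def slatfit(n):
    c=cam(n); out=[]
    for r in nets.masks_of("slat_center",n):
        q=c["pixels"][r["pixels"]].mean(0)
        if not(q[0]>1.2*q[1]>1.2*1.2*q[2]): continue
        p,a,f=fit(c,r["pixels"],[SLAT[0]+[0,0,.01]],[*(OJ+J@[.0035,0]),YJ-np.pi/2]); out.append((tojig(p).round(1),round(a-np.degrees(YJ)+90,2),round(f,3)))
    return out
E
python3 - <<'E'
from h import *
np.set_printoptions(precision=4,suppress=True)
c=cam("wrist");save(c,'g.png')
for n in("scene","side","wrist"): print(n,slatfit(n))
cs=[(n,cam(n)) for n in("scene","side","wrist")]
for n,c in cs: print(n,[(r["confidence"],tojig(atz(c,r["centre"],.045))) for r in nets.spot_point("rim_top",n)[:1]])
print(todo((-117,0)),bot.observe()["ee_pos"],bot.observe()["clock"])
E
```

```text
scene [(array([1.1, 2.1]), np.float64(1.49), np.float64(0.167))]
side [(array([8.2, 2.6]), np.float64(-0.27), np.float64(0.181))]
wrist [(array([3.6, 0.2]), np.float64(0.02), np.float64(0.036))]
scene [(0.69, array([-127.3162,   10.333 ]))]
side [(0.57, array([-116.4152,    7.766 ]))]
wrist [(0.91, array([-116.37  ,   -0.1484]))]
(np.float64(-0.10146561899232509), np.float64(120.55089017144121)) [ 0.5434 -0.1075  0.2847] 12.55
```

View pics/g.png

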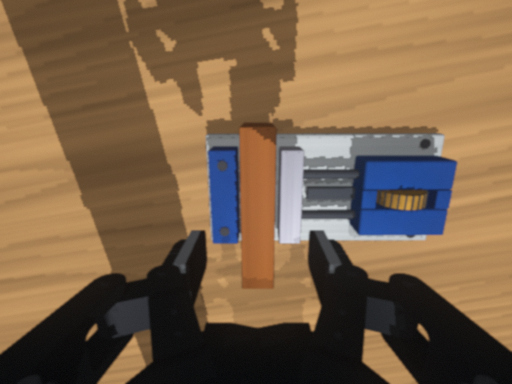

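The view shows the board free between the jaws, columns 241–276, fixed jaw 210–238, steel jaw 280–302, wheel at (402,200). The wrist fit puts the board at jig (3.6, 0.2) mm with no yaw error.

Emit:
arm_command(steps=[[0, 20, 0, 0, 0, 0], [0, 40, 0, 0, 0, 0], [0, 40, 0, 0, 0, 0], [0, 28, 0, 0, 0, 0], [0, 0, 20, 0, 0, 0], [0, 0, 30, 0, 0, 0], [0, 0, 8, 0, 0, 0], [0, 0, 0, 0, 0, 0], [0, 0, 0, 0, 0, 0]], claw=255, force=20)

```text
clock: 13.68
ee_pos: [0.5206, -0.2336, 0.2276]
tool_rot: [180.0, -0.1, -10.4]
ft_force: [-0.1, -0.2, 0.3]
grip_width: 0.0002
```

Run:
```python
from h import *
np.set_printoptions(precision=4,suppress=True)
print(tojig(bot.observe()["ee_pos"]))
F=[]
for i in range(6):
    c=cam("side"); F.append(bot.observe()["ft_force"])
print(np.mean(F,0),np.std(F,0),bot.observe()["ee_pos"],bot.observe()["grip_width"])
cv2.imwrite('pics/h.png',cv2.resize(c["pixels"][190:290,190:300,::-1],None,fx=5,fy=5,interpolation=cv2.INTER_CUBIC))
```

```text
[-124.5248   -0.538 ]
[ 0.1635  0.1009 -0.2048] [0.4839 0.5228 0.3776] [ 0.5204 -0.2334  0.2271] 0.00013170402597271577
```

View pics/h.png

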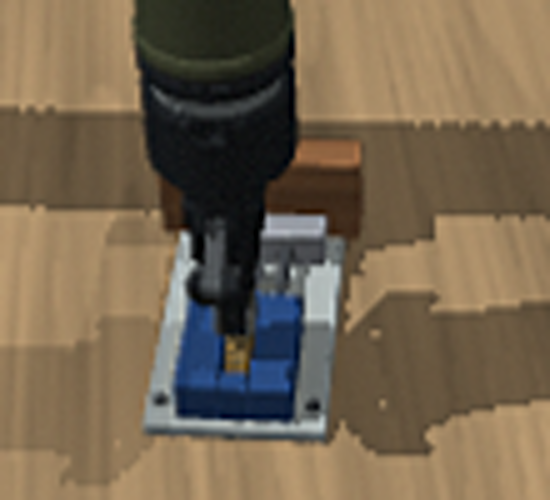

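The closed fingertips sit over the brass wheel (crop (237,350)), about 9 mm above the rim by kinematics. I'll lower in small steps and watch the vertical force.

Emit:
arm_command(steps=[[0, 0, 3, 0, 0, 0], [0, 0, 3, 0, 0, 0], [0, 0, 2, 0, 0, 0], [0, 0, 0, 0, 0, 0], [0, 0, 0, 0, 0, 0]])

```text
clock: 14.6
ee_pos: [0.5202, -0.2334, 0.2188]
tool_rot: [-180.0, 0.0, -10.4]
ft_force: [-0.9, 0.2, 1.3]
grip_width: 0.0001
```

Emit:
arm_command(steps=[[0, 0, 1, 0, 0, 0], [0, 0, 0, 0, 0, 0], [0, 0, 0, 0, 0, 0]])

```text
clock: 14.98
ee_pos: [0.5201, -0.2336, 0.2179]
tool_rot: [180.0, -0.0, -10.5]
ft_force: [-1.3, -0.1, 5.1]
grip_width: -0.0002
```

Emit:
arm_command(steps=[[0, 0, 1, 0, 0, 0], [0, 0, 0, 0, 0, 0], [0, 0, 0, 0, 0, 0]])

```text
clock: 15.35
ee_pos: [0.5201, -0.2337, 0.2171]
tool_rot: [180.0, -0.0, -10.5]
ft_force: [-0.7, 0.6, 8.0]
grip_width: -0.0
```

Emit:
arm_command(steps=[[0, 0, -0.7, 0, 0, 0], [0, -1, 0, 0, 0, 0], [0, -1, 0, 0, 0, 0], [0, -1, 0, 0, 0, 0], [0, 0, 0, 0, 0, 0]])

```text
clock: 15.98
ee_pos: [0.5205, -0.2311, 0.2177]
tool_rot: [179.9, -0.0, -10.5]
ft_force: [-1.8, -2.2, 7.0]
grip_width: 0.0001
```

Emit:
arm_command(steps=[[0, -1.5, 0, 0, 0, 0], [0, -1.5, 0, 0, 0, 0], [0, 0, 0, 0, 0, 0]])

```text
clock: 16.35
ee_pos: [0.5211, -0.228, 0.2178]
tool_rot: [180.0, -0.0, -10.5]
ft_force: [-2.0, -0.9, 5.3]
grip_width: -0.0004
```

Emit:
arm_command(steps=[[0, -2, 0, 0, 0, 0], [0, -2, 0, 0, 0, 0], [0, -2, 0, 0, 0, 0], [0, 0, 0, 0, 0, 0]])

```text
clock: 16.85
ee_pos: [0.5222, -0.222, 0.2177]
tool_rot: [180.0, -0.0, -10.5]
ft_force: [-1.7, 0.6, 6.2]
grip_width: 0.0001
```

Emit:
arm_command(steps=[[0, -2, 0, 0, 0, 0], [0, -2, 0, 0, 0, 0], [0, 0, 0, 0, 0, 0]])

```text
clock: 17.23
ee_pos: [0.523, -0.2178, 0.2177]
tool_rot: [180.0, -0.0, -10.5]
ft_force: [-2.8, 0.4, 5.6]
grip_width: 0.0
```

Run:
```python
from h import *
np.set_printoptions(precision=4,suppress=True)
c=cam("wrist");save(c,'i.png');e=bot.observe()
print(tojig(e["ee_pos"]),e["ft_force"],e["ee_pos"])
for r in nets.spot_point("jaw","wrist")[:1]: print("jaw",tojig(atz(c,r["centre"],.01)))
for r in nets.masks_of("jaw","wrist")[:2]: print(r["centre"],r["confidence"],cv2.boundingRect(r["pixels"].astype(np.uint8)))
```

```text
[-108.6865   -0.0125] [-1.8467  0.2378  6.2107] [ 0.523  -0.2179  0.2177]
jaw [-7.9914  2.7258]
[120.9, 222.7] 0.93 (82, 160, 130, 133)
```

View pics/i.png

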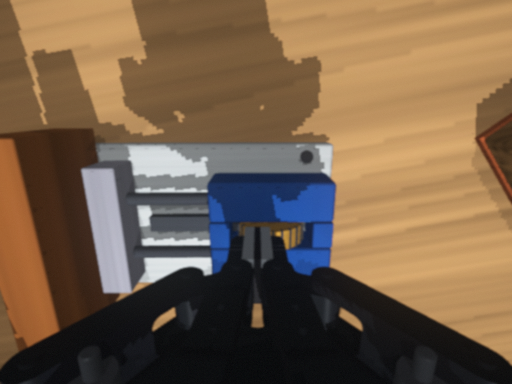

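The wrist view shows the steel jaw's face edge running from (83,168) to (104,293), with a gap still visible to the board on its left.

```bash
cat >> h.py <<'E'
def jawface():
    c=cam("wrist");b=None
    for r in nets.masks_of("jaw","wrist")[:1]:
        m=r["pixels"]; v=[]
        for row in np.where(m.any(1))[0]:
            v.append(tojig(atz(c,(np.where(m[row])[0].min()-.0,row+.5),.035)))
        v=np.array(v); k=(abs(v[:,1])<30); return np.median(v[k,0]),v[k,0].std(),k.sum()
E
python3 - <<'E'
from h import *
print(jawface())
E
```

```text
(np.float64(-11.308532305754113), np.float64(0.18071705525756962), np.int64(93))
```

Emit:
arm_command(steps=[[0, -2, 0, 0, 0, 0], [0, -1, 0, 0, 0, 0], [0, 0, 0, 0, 0, 0]])

```text
clock: 17.85
ee_pos: [0.5237, -0.2146, 0.2174]
tool_rot: [-180.0, 0.0, -10.4]
ft_force: [-0.9, 0.7, 4.6]
grip_width: -0.0001
```

Emit:
arm_command(steps=[[0, 0, -5, 0, 0, 0], [0, 10, 0, 0, 0, 0], [0, 10, 0, 0, 0, 0], [0, 0, 0, 0, 0, 0], [0, 0, 3, 0, 0, 0], [0, 0, 1, 0, 0, 0], [0, 0, 0.8, 0, 0, 0], [0, 0, 0, 0, 0, 0]])

```text
clock: 18.85
ee_pos: [0.5201, -0.2344, 0.2179]
tool_rot: [180.0, -0.0, -10.4]
ft_force: [-1.7, -0.4, 5.2]
grip_width: 0.0005
```

Emit:
arm_command(steps=[[0, -1, 0, 0, 0, 0], [0, -1.5, 0, 0, 0, 0], [0, -1.5, 0, 0, 0, 0], [0, 0, 0, 0, 0, 0]])

```text
clock: 19.35
ee_pos: [0.5207, -0.2306, 0.2179]
tool_rot: [180.0, -0.0, -10.5]
ft_force: [-1.4, -1.1, 6.2]
grip_width: -0.0002
```

Emit:
arm_command(steps=[[0, -2, 0, 0, 0, 0], [0, -2, 0, 0, 0, 0], [0, -2, 0, 0, 0, 0], [0, 0, 0, 0, 0, 0]])

```text
clock: 19.85
ee_pos: [0.5219, -0.2246, 0.2179]
tool_rot: [180.0, -0.0, -10.4]
ft_force: [-0.8, -0.1, 6.0]
grip_width: 0.0001
```

Emit:
arm_command(steps=[[0, -2, 0, 0, 0, 0], [0, -2, 0, 0, 0, 0], [0, -2, 0, 0, 0, 0], [0, 0, 0, 0, 0, 0]])

```text
clock: 20.35
ee_pos: [0.523, -0.2186, 0.2179]
tool_rot: [180.0, -0.0, -10.4]
ft_force: [-0.5, -0.2, 5.0]
grip_width: -0.0002
```

Emit:
arm_command(steps=[[0, -2, 0, 0, 0, 0], [0, -2, 0, 0, 0, 0], [0, 0, 0, 0, 0, 0], [0, 0, 0, 0, 0, 0]])

```text
clock: 20.85
ee_pos: [0.5238, -0.2144, 0.2175]
tool_rot: [-180.0, 0.0, -10.4]
ft_force: [-1.0, 1.2, 3.8]
grip_width: -0.0
```

Run:
```python
from h import *
print(jawface(),tojig(bot.observe()["ee_pos"]))
```

```text
(np.float64(-6.513213228575236), np.float64(0.27714905984720517), np.int64(93)) [-105.09620517   -0.14200135]
```

Emit:
arm_command(steps=[[0, 0, -5, 0, 0, 0], [0, 10, 0, 0, 0, 0], [0, 10, 0, 0, 0, 0], [0, 0, 0, 0, 0, 0], [0, 0, 3, 0, 0, 0], [0, 0, 1, 0, 0, 0], [0, 0, 0.8, 0, 0, 0], [0, 0, 0, 0, 0, 0]])

```text
clock: 21.95
ee_pos: [0.52, -0.2343, 0.218]
tool_rot: [180.0, -0.0, -10.4]
ft_force: [-0.7, -0.1, 4.3]
grip_width: 0.0002
```

Emit:
arm_command(steps=[[0, -1, 0, 0, 0, 0], [0, -2, 0, 0, 0, 0], [0, -2, 0, 0, 0, 0], [0, -2, 0, 0, 0, 0], [0, -2, 0, 0, 0, 0], [0, 0, 0, 0, 0, 0]])

```text
clock: 22.7
ee_pos: [0.5217, -0.2253, 0.218]
tool_rot: [-180.0, -0.0, -10.4]
ft_force: [-1.1, -1.4, 6.3]
grip_width: 0.0001
```

Run:
```python
from h import *
print(jawface(),tojig(bot.observe()["ee_pos"]),bot.observe()["ft_force"])
for n in("scene",): print(n,slatfit(n))
```

```text
(np.float64(-4.618225858981374), np.float64(0.31999791395817473), np.int64(92)) [-1.16292984e+02 -6.60789844e-02] [-1.36026024 -0.4523106   5.31114677]
scene [(array([2.3, 3.6]), np.float64(0.54), np.float64(0.191))]
```

Emit:
arm_command(steps=[[0, -1, 0, 0, 0, 0], [0, -1, 0, 0, 0, 0], [0, 0, 0, 0, 0, 0]])

```text
clock: 23.28
ee_pos: [0.522, -0.2236, 0.218]
tool_rot: [180.0, -0.0, -10.5]
ft_force: [-1.9, -0.2, 5.4]
grip_width: 0.0003
```

Emit:
arm_command(steps=[[0, -1, 0, 0, 0, 0], [0, -1, 0, 0, 0, 0], [0, 0, 0, 0, 0, 0]])

```text
clock: 23.65
ee_pos: [0.5224, -0.2216, 0.218]
tool_rot: [180.0, -0.0, -10.5]
ft_force: [-1.3, -0.2, 6.0]
grip_width: 0.0003
```

Emit:
arm_command(steps=[[0, -1, 0, 0, 0, 0], [0, 0, 0, 0, 0, 0], [0, 0, 0, 0, 0, 0]])

```text
clock: 24.02
ee_pos: [0.5226, -0.2206, 0.2181]
tool_rot: [180.0, -0.0, -10.5]
ft_force: [-1.4, -1.6, 5.0]
grip_width: -0.0002
```

Run:
```python
from h import *
print([np.round(jawface()[0],2) for i in range(2)],tojig(bot.observe()["ee_pos"]),bot.observe()["ft_force"]@np.r_[J[:,0],0])
```

```text
Traceback (most recent call last):
TypeError: 'NoneType' object is not subscriptable
```

Run:
```python
from h import *
F=[]
for i in range(5):
    r=jawface();F.append(bot.observe()["ft_force"]); print(r)
F=np.mean(F,0);print(F,F[:2]@J)
```

```text
(np.float64(-3.5384084162915848), np.float64(0.22102024513452137), np.int64(92))
(np.float64(-3.612000546715265), np.float64(0.2572815169150655), np.int64(92))
(np.float64(-3.5469744031446186), np.float64(0.22135656310675858), np.int64(92))
(np.float64(-3.5538515609289743), np.float64(0.18557562725153273), np.int64(92))
(np.float64(-3.4531142919027213), np.float64(0.21552783015086124), np.int64(92))
[-1.57194894 -0.98786529  5.86442447] [-1.25659615  1.36669947]
```

Emit:
arm_command(steps=[[0, -1, 0, 0, 0, 0], [0, -1, 0, 0, 0, 0], [0, 0, 0, 0, 0, 0]])

```text
clock: 25.1
ee_pos: [0.5228, -0.219, 0.2181]
tool_rot: [180.0, -0.0, -10.5]
ft_force: [-1.3, -2.4, 5.8]
grip_width: 0.0001
```

Emit:
arm_command(steps=[[0, -1, 0, 0, 0, 0], [0, -1, 0, 0, 0, 0], [0, 0, 0, 0, 0, 0]])

```text
clock: 25.48
ee_pos: [0.5235, -0.2169, 0.2179]
tool_rot: [180.0, -0.1, -10.5]
ft_force: [-0.9, -3.0, 4.6]
grip_width: -0.0
```

Run:
```python
from h import *
F=[]
for i in range(5):
    r=jawface();F.append(bot.observe()["ft_force"]); print(r)
F=np.mean(F,0);print(F,F[:2]@J,tojig(bot.observe()["ee_pos"]))
```

```text
(np.float64(-3.558490986433437), np.float64(0.22760410674993908), np.int64(92))
(np.float64(-3.320745412276925), np.float64(0.25403299255603), np.int64(92))
(np.float64(-3.2161832667910604), np.float64(0.2956164316666554), np.int64(92))
(np.float64(-3.5347151437982234), np.float64(0.2545960719678614), np.int64(92))
(np.float64(-3.3587907562019597), np.float64(0.2380259302600373), np.int64(92))
[-0.57012313 -2.9957446   4.9546685 ] [-3.04946332  0.01730644] [-107.62822091   -0.33880863]
```

The jaw has stopped at about -3.4 mm, which leaves 24 mm to the fixed face. The rim force rose from 1.3 N to 3.0 N with about 5 N of press, so the jaw has bitten. Lifting off.

Emit:
arm_command(steps=[[0, 0, -3, 0, 0, 0], [0, 0, -10, 0, 0, 0], [0, 0, -30, 0, 0, 0], [0, 0, -40, 0, 0, 0], [-30, 0, -20, 0, 0, 0], [-30, 0, 0, 0, 0, 0], [0, -30, 0, 0, 0, 0], [0, -30, 0, 0, 0, 0], [0, 0, 0, 0, 0, 0], [0, 0, 0, 0, 0, 0]])

```text
clock: 27.22
ee_pos: [0.475, -0.1469, 0.321]
tool_rot: [180.0, 0.0, -10.4]
ft_force: [0.7, -0.1, -0.6]
grip_width: 0.0003
```

Run:
```python
from h import *
print(jawface(),slatfit("wrist"),bot.observe()["ft_force"],bot.observe()["clock"])
save(cam("wrist"),'j.png')
```

```text
(np.float64(-3.893828996634057), np.float64(0.6360251699705424), np.int64(70)) [(array([8.6, 0. ]), np.float64(0.13), np.float64(0.072))] [0.84722208 0.52519464 0.04051621] 27.425
```

View pics/j.png

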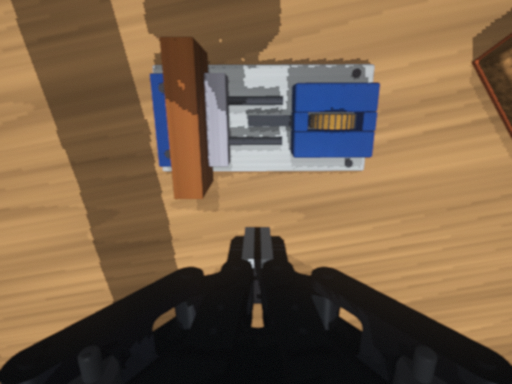

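The board stands upright between the jaws with no visible gap: the jaw is flush at column 207 and the board is against the blue jaw at column 168. It is at jig (8.6, 0.0) mm with 0.1° yaw, and the robot is clear.

```bash
python3 -c "
from plant import bot
print(bot.hand_in())"
```

```text
the job is handed in; nothing more can be done
None
```

The brown board is standing on its long edge in the jig slot, clamped between the jaws. I handed the job in at about 27.4 s of the 58 s allowed.

**What I did:**
- I gripped the board at 30 N, set it down on the bed between the jaws and let go.
- With the closed fingertips I then rolled the wheel in three strokes. The press was about 4–6 N while dragging, except about 7 N at the start of the first stroke.

**Last checks:**
- **Position:** the wrist camera puts the board at jig (8.6, 0.0) mm with 0.1° yaw, upright. Against a fixed face at 20 mm, its centre should lie at about 8 mm.
- **Clamping:** the jaw stopped at about -3.4 mm, leaving roughly 24 mm, the board's thickness. The rim force rose from 1.3 N to 3.0 N as it bit, an estimated 8–9 N of clamping with the finger on. I did not measure the force left after lifting; going by the task text it should be about 6 N.
- **Robot:** it stood clear of everything at hand-in, with wrist force within noise of zero.

**Doubts and disagreements:**
- One reading during the first press on the wheel touched 8.0 N, before any dragging and with the jaw still open.
- The scene and side camera fits of the board were poor, up to 5 mm off. I relied on the wrist camera instead, which agreed with the known sizes.
- After lifting off, the jaw face read -3.9 ± 0.6 mm against -3.4 mm before, which is within noise.
- I did not recheck the hammer, glue bottle or sanding block in a final picture, but no planned move went near them.

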